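# Put the shelf right: four things in each other's places

## Robot

A 6-joint arm with a two-finger parallel gripper is mounted at the origin on the work surface. World frame = base frame: x ahead of the robot, y to its left, z up, the work surface at z = 0. Lengths are in mm, angles in rad, forces in N, time in s.
With the tool pointing down it reaches from about 400 to 825 mm from the base axis. Payload 7 kg.
Tool frame: the origin (TCP) lies at the very end of the fingers, on their centre line; the grasp point (between the pads) lies 19 mm behind it; z points along the fingers, y is the line along which they close (so a half turn about z gives the same grasp; the last joint's range is limited). The gripper opens to 88 mm and grips with 3 to 60 N. Pads are 19 mm wide; open, the fingers measure 130 mm over their backs; the gripper's body (78 mm by 193 mm) begins 47 mm behind the grasp point.
Start: joints at [1.604, 0.359, 0.012, 0, -1.224, -0.288], TCP at [170.145, 653.181, 226.561] pointing down, gripper open.
Joint ranges: [-3.07, 3.07], [-1.43, 2.12], [-1.02, 1.25], [-3.03, 1.67], [-3.05, -0], [-3.03, 3.03]. Speed limits (rad/s): [2.39, 2.39, 3.01, 3.14, 3.14, 3.14].

## Interface

Orientations are given as a unit quaternion [x, y, z, w].
In Python, from plant import bot gives the robot as it stands. Calls block until the motion is done:
- bot.move_ptp(position, orientation): joint-space move of the TCP to a pose.
- bot.line_to(position, velocity=150, ori=None): straight line of the TCP; ori=None keeps the orientation; velocity is the mean speed in mm/s.
- bot.move_joints(angles): joint-space move.
- bot.move_gripper(opening, force=None): finger opening in mm; force is the grip in N (None keeps the last); returns when the fingers have stopped.
- bot.pause(seconds).
- bot.solve_ik(position, orientation): joint angles nearest the present ones, or None.
- bot.read_state(): the state.
- bot.camera(name): name is "scene" or "top"; returns the picture (480x640x3 uint8, red, green, blue); there is no depth.
- bot.get_calibration(name): a dict with "fx", "fy", "cx", "cy" (pixels), "distortion" ([k1, k2, p1, p2, k3] as OpenCV has them; the pictures are not rectified), "view" (4x4, takes a point from world to camera coordinates). Camera axes: x right, y up, looking along -z (the intrinsics and any distortion apply to the point x, -y, -z); pixel columns grow to the right and rows downward; lengths in mm; the calibration is good to about 2 mm. A picture is of the moment at which its call begins. get_calibration takes no time and is no camera call.
A pose or a line that the arm cannot do raises bot.Unreachable and nothing moves.
- bot.close_job(): hands the job in; it is judged then, once.
The state is a dict: "t": time; "joint_pos": joint angles; "qvel": joint speeds; "tau": joint torques, N m; "tcp_pos": TCP position; "eef_rot": TCP orientation; "contact_force": force on the tool from outside, world axes, zero at the start; "moment": the same for the moment, N m; "width": finger opening in mm; "finger_force": force on a finger pad.
Only numpy, scipy, OpenCV 4.12 (cv2) and the standard library are available. Lean on these libraries where they do the work, as an engineer would, in place of code of your own. Each camera call takes 0.05 s, during which the arm holds its last target. There are 200 camera calls.

## Task

The four things on this garage shelf are in each other's places. Put each back in the middle of its own: the work lamp lengthwise on the black charging pad, the chrome pliers flat on the white tile, the grease pot upright in the red tray and the big socket upright in the steel dish. Every place takes one thing only, so park one on the empty rubber mat while you swap; set things down rather than drop them, and leave the tape measure where it is.

Things in the scene. Friction and masses are not known exactly. Their poses are not given: they have to be found in the camera images.
- lamp_c (a point): pocket work lamp, bare aluminium body with black ends and a white light strip on top; 120 long (x), 34 wide (y), 22 high, 140 g, lying flat, light up; origin at its centre, half-way up; z up, x along its length. Starts lying at any angle in the red tray or the steel dish. Grip it across its width
- pliers_c (a point): all-chrome long-nose pliers lying flat and shut, a rigid piece; 125 long (x, nose to +x, handles to -x), 12 high, 110 g. The flat pivot joint in the middle is 30 long, 24 wide and 12 high, the place to grip across (along y); the handles spread to 36 wide, the nose tapers to 10. origin at its centre, half-way up; z up and in the middle of the joint. Starts at any angle in the steel dish or the red tray, whichever the lamp is not in
- pot_c (a point): round grease pot with a ribbed screw lid (shut), white with a grey lid, 58 across the lid, 54 across the body, 46 high, 120 g, standing upright; origin at its centre, half-way up; z up. Starts on the black pad or the white tile
- socket_c (a point): big chrome wrench socket, 48 across, 55 high, 300 g, standing upright with the open hexagon mouth up and the narrower (40 across) drive end down; the full width begins 20 above its foot. origin at its centre, half-way up; z up. Starts on the white tile or the black pad, whichever the pot is not on
- pad: black inductive charging pad (the lamp's battery maintainer), a flat slab 140 (x) by 90 (y), top 10 above the shelf, with a thin ring mark in the middle; the lamp's home, lengthwise along x. Fixed to the shelf; origin at the centre of its underside, z up
- tile: white glazed ceramic tile, 150 by 150, top 10 above the shelf; the pliers' home. Fixed to the shelf; origin at the centre of its underside, z up
- tray: shallow open red plastic tray (lift-out tray of the tool caddy), 150 (x) by 170 (y) and 30 high outside, walls 3 thick, inner floor 5 above the shelf; the pot's home. Fixed to the shelf; origin at the centre of its underside, z up
- dish: round open stainless parts dish with a thin black liner on its floor, 160 across the rim, 146 across the inner floor, rim 28 and inner floor 5 above the shelf; the socket's home. Fixed to the shelf; origin at the centre of its underside, z up
- mat: dark rubber mat with grey ribs, 150 by 150, top 3 above the shelf, empty at the start: a free spot to park a thing on. Fixed to the shelf; origin at the centre of its underside, z up
- tape_c (a point): tape measure lying flat, black case 72 by 66 and 36 high, with a yellow ring on top, loose on the shelf among the places; point at its middle. Not part of the job: leave it where it is. Further off, out of the way, stand a stainless bolt dispenser (far left, 216 high), a finned black mains maintainer (far right) and a large red caddy (near left, 190 high), all fixed
There are look-alikes about, which are no part of the job. Leave any blue look-alike of the part that bears socket_c alone.

How it is judged:
By the outcome, as a careful person would: the job done as asked, in the order asked, and still so for the second after the job is handed in, with the robot touching nothing.
It also fails if it takes over 144 s, if anything falls off the work surface, if the arm or the gripper's body presses on something with over 40 N, if the wrist force passes 120 N, or if a joint passes its speed limit or range.

## Working session

There is one attempt and no reset: what is moved stays moved. The work goes in short steps, each a Python script; the robot and the scene stay as the last script left them, time stands still between calls to the robot, and variables do not carry over. Pictures are saved under pics/ and viewed, at most 14 in all, crops included, and the job is handed in when it is done.

```bash
ls; mkdir -p pics
python3 - <<'E'
from plant import bot
import cv2,numpy as np
for n in("scene","top"):
    cv2.imwrite(f"pics/{n}0.png",bot.camera(n)[:,:,::-1]); c=bot.get_calibration(n)
    print(n,{k:np.round(v,3).tolist() for k,v in c.items()})
s=bot.read_state();print(s["t"],s["eef_rot"],s["width"])
E
```

```text
pics
scene {'fx': 590.617, 'fy': 590.617, 'cx': 316.189, 'cy': 244.305, 'distortion': [-0.029, 0.0, 0.0, 0.0, 0.0], 'view': [[0.47, 0.883, 0.006, -218.743], [-0.709, 0.373, 0.598, 319.952], [0.526, -0.286, 0.801, -1737.348], [0.0, 0.0, 0.0, 1.0]]}
top {'fx': 468.09, 'fy': 468.09, 'cx': 322.838, 'cy': 238.325, 'distortion': [0.038, 0.0, 0.0, 0.0, 0.0], 'view': [[0.008, -1.0, -0.017, -2.808], [0.994, 0.006, 0.106, -487.008], [-0.106, -0.018, 0.994, -899.165], [0.0, 0.0, 0.0, 1.0]]}
0.1 [ 9.91891690e-01 -1.27083975e-01 -1.87889363e-05  7.33029067e-04] 87.3446637395362
```

View pics/scene0.png

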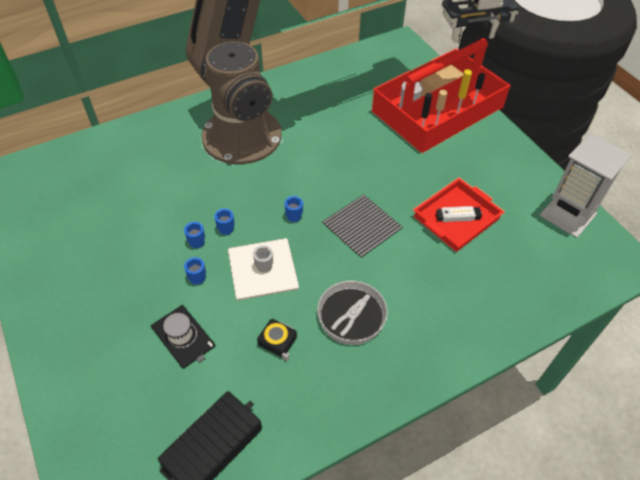

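View pics/top0.png

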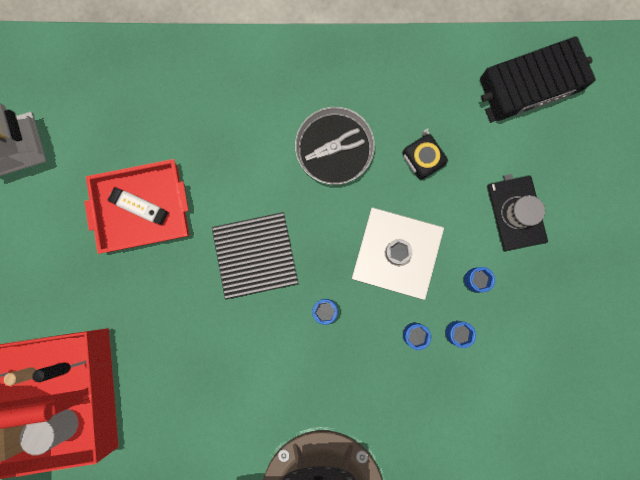

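The top view shows the lamp in the red tray (137,206), the pliers in the dish (335,146), the socket on the tile (399,252), the pot on the pad (525,210) and the mat at (255,255). The blue sockets and the tape are clear of all of these.

```bash
cat > h.py <<'E'
import cv2,numpy as np
from plant import bot
def ray(cam,px,z):
    c=bot.get_calibration(cam);V=np.array(c["view"]);K=np.array([[c["fx"],0,c["cx"]],[0,c["fy"],c["cy"]],[0,0,1.]])
    u=cv2.undistortPoints(np.array(px,float).reshape(-1,1,2),K,np.array(c["distortion"],float)).reshape(-1,2)
    d=np.c_[u[:,0],-u[:,1],-np.ones(len(u))]@V[:3,:3]; o=-V[:3,:3].T@V[:3,3]
    return o+d*((z-o[2])/d[:,2])[:,None]
def proj(cam,P):
    c=bot.get_calibration(cam);V=np.array(c["view"]);K=np.array([[c["fx"],0,c["cx"]],[0,c["fy"],c["cy"]],[0,0,1.]])
    F=np.diag([1,-1,-1.])
    return cv2.projectPoints(np.array(P,float).reshape(-1,1,3),cv2.Rodrigues(F@V[:3,:3])[0],F@V[:3,3],K,np.array(c["distortion"],float))[0].reshape(-1,2)
def blob(mask,roi):
    """largest contour (full-image pixels) of mask in roi x0,y0,x1,y1"""
    m=np.zeros(mask.shape,np.uint8);x0,y0,x1,y1=roi;m[y0:y1,x0:x1]=mask[y0:y1,x0:x1]
    cs=cv2.findContours(m,cv2.RETR_EXTERNAL,cv2.CHAIN_APPROX_NONE)[0]
    return max(cs,key=cv2.contourArea).reshape(-1,2)
def rect(cam,cnt,z):
    """min area rectangle in world on plane z: centre, long, short, yaw of the long side"""
    P=ray(cam,cnt,z)[:,:2].astype(np.float32); b=cv2.boxPoints(cv2.minAreaRect(P)); e=b[1]-b[0];f=b[2]-b[1]
    if np.hypot(*f)>np.hypot(*e): e,f=f,e
    return b.mean(0),np.hypot(*e),np.hypot(*f),(np.arctan2(e[1],e[0])+np.pi/2)%np.pi-np.pi/2
E
cat > m.py <<'E'
from h import *
im=cv2.imread("pics/top0.png");hsv=cv2.cvtColor(im,cv2.COLOR_BGR2HSV);H,S,V=cv2.split(hsv)
op=lambda m,k:cv2.morphologyEx(m.astype(np.uint8),cv2.MORPH_OPEN,np.ones((k,k)))
red=((H<8)|(H>172))&(S>120)
green=(H>60)&(H<95)&(S>80)
R={}
R["tray"]=(blob(op(red,15),(70,140,205,265)),30)
R["lamp"]=(blob(~red,(95,175,182,235)),27)
R["tile"]=(blob(op((S<60)&(V>130),5),(345,200,450,305)),10)
R["mat"]=(blob(op(~green,5),(205,205,305,305)),3)
R["dish"]=(blob(op(~green,5),(285,100,385,195)),28)
R["pliers"]=(blob((V>90),(303,120,367,172)),11)
R["pad"]=(blob(op((V<60),7),(480,170,560,255)),10)
R["socket"]=(blob(op((S<60)&(V<190),2),(380,235,420,272)),65)
R["pot"]=(blob(op((S<60)&(V>95)&(V<190),3),(500,188,552,236)),56)
big=cv2.resize(im,None,fx=2.2,fy=2.2,interpolation=cv2.INTER_CUBIC)
for k,(c,z) in R.items():
    p,a,b,y=rect("top",c,z);(cx,cy),r=cv2.minEnclosingCircle(ray("top",c,z)[:,:2].astype(np.float32))
    print(k,np.round(p,1),"size %.0f %.0f yaw %.3f"%(a,b,y),"circ %.1f %.1f d%.0f"%(cx,cy,2*r))
    cv2.polylines(big,[((c+.5)*2.2).astype(int)],True,(255,0,255),1)
    q=proj("top",[[*p,z]])[0]*2.2;cv2.circle(big,tuple(int(v) for v in q),2,(255,255,0),-1)
cv2.imwrite("pics/ov0.png",big[200:700,160:1240][:, :][:, 0:0] if 0 else cv2.resize(big[200:690,160:1240],(800,363)))
cv2.imwrite("pics/ov1.png",np.hstack([cv2.resize(im[a:a+70,b:b+100],(400,280),interpolation=cv2.INTER_CUBIC) for a,b in((175,475),(115,290))]))
E
python3 m.py
```

```text
tray [549.6 371.8] size 199 159 yaw -1.364 circ 548.7 371.1 d231
lamp [550.  370.9] size 119 35 yaw 1.143 circ 548.3 371.3 d121
tile [ 461.1 -148.4] size 152 152 yaw -0.272 circ 460.4 -148.4 d210
mat [454.6 139.5] size 151 151 yaw -1.354 circ 455.1 139.6 d208
dish [676.2 -21. ] size 161 159 yaw 0.004 circ 675.8 -20.8 d163
pliers [677.6 -19.1] size 126 37 yaw -1.154 circ 677.9 -19.6 d127
pad [ 497.9 -392.3] size 93 56 yaw -1.566 circ 505.0 -392.0 d101
socket [ 458.  -144.2] size 38 36 yaw -0.011 circ 457.7 -144.4 d39
pot [ 539.6 -390. ] size 56 56 yaw -0.033 circ 540.2 -390.1 d58
```

View pics/ov0.png

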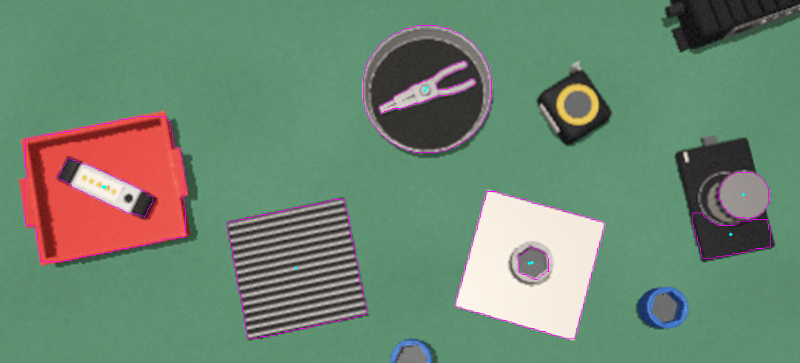

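Sizes match for everything except the pad and tray. The pot splits the pad mask, and the tray's side handles are included. I'll fix those two measurements and check that every pose is reachable.

```bash
cat >> m.py <<'E'
print()
ys,xs=np.nonzero(V[170:255,484:556]<60);c=np.c_[xs+484,ys+170]
print("pad",rect("top",c,10))
for ang in (4,8,12):  # vertical-line opening drops the side handles
    k=np.zeros((51,51),np.uint8);a=np.radians(ang);d=25*np.array([-np.sin(a),-np.cos(a)])
    cv2.line(k,tuple(np.int32(25-d)),tuple(np.int32(25+d)),1,1)
    print("tray",ang,rect("top",blob(cv2.morphologyEx(red.astype(np.uint8),cv2.MORPH_OPEN,k),(70,140,205,265)),30))
E
python3 m.py|sed 1,10d
cat >> h.py <<'E'
q=lambda th:[np.cos(th/2),np.sin(th/2),0,0]
E
python3 - <<'E'
from h import *
for n,x,y,th in [("pot",540,-390,0),("lamp",550,371,1.143),("pad",535,-400,.15),("soc",458,-144,0),("pl",677,-19,-1.154),("mat",455,139,0)]:
  for t in np.arange(-1,2)*np.pi/2+th:
    for z in (25,160):
      j=bot.solve_ik([x,y,z],q(t)); print(n,round(t,2),z,None if j is None else np.round(j,2))
E
```

```text
pad (array([ 543.2302 , -384.96686], dtype=float32), np.float32(138.08522), np.float32(89.5584), np.float32(0.20763683))
tray 4 (array([532.89087, 440.30615], dtype=float32), np.float32(159.63638), np.float32(40.238426), np.float32(0.11978972))
tray 8 (array([533.0667, 438.3115], dtype=float32), np.float32(158.77142), np.float32(39.44549), np.float32(0.19645905))
tray 12 (array([532.4222 , 439.16412], dtype=float32), np.float32(160.1271), np.float32(41.33214), np.float32(0.27161682))
pot -1.57 25 [-0.33  0.52 -0.23  0.   -0.82  0.33]
pot -1.57 160 [-0.33  0.39 -0.1   0.   -1.08  0.33]
pot 0.0 25 [-0.33  0.52 -0.23  0.   -0.82  1.9 ]
pot 0.0 160 [-0.33  0.39 -0.1   0.   -1.08  1.9 ]
pot 1.57 25 [-0.33  0.52 -0.23  0.   -0.82 -2.81]
pot 1.57 160 [-0.33  0.39 -0.1   0.   -1.08 -2.81]
lamp -0.43 25 [ 0.89  0.52 -0.24  0.   -0.81  0.26]
lamp -0.43 160 [ 0.89  0.39 -0.1   0.   -1.08  0.26]
lamp 1.14 25 [ 0.89  0.52 -0.24  0.   -0.81  1.83]
lamp 1.14 160 [ 0.89  0.39 -0.1   0.   -1.08  1.83]
lamp 2.71 25 [ 0.89  0.52 -0.24  0.   -0.81 -2.89]
lamp 2.71 160 [ 0.89  0.39 -0.1   0.   -1.08 -2.8
[... 448 characters left out ...]
0.63  1.46]
soc 0.0 160 [ 0.11  0.09 -0.5   0.   -0.98  1.46]
soc 1.57 25 None
soc 1.57 160 None
pl -2.72 25 [ 0.26  0.54 -0.2   0.   -0.83 -1.41]
pl -2.72 160 [ 0.26  0.41 -0.07  0.   -1.09 -1.41]
pl -1.15 25 [ 0.26  0.54 -0.2   0.   -0.83  0.16]
pl -1.15 160 [ 0.26  0.41 -0.07  0.   -1.09  0.16]
pl 0.42 25 [ 0.26  0.54 -0.2   0.   -0.83  1.73]
pl 0.42 160 [ 0.26  0.41 -0.07  0.   -1.09  1.73]
mat -1.57 25 [ 0.71  0.27 -0.67  0.   -0.63 -0.71]
mat -1.57 160 [ 0.71  0.09 -0.51  0.   -0.98 -0.71]
mat 0.0 25 [ 0.71  0.27 -0.67  0.   -0.63  0.86]
mat 0.0 160 [ 0.71  0.09 -0.51  0.   -0.98  0.86]
mat 1.57 25 [ 0.71  0.27 -0.67  0.   -0.63  2.43]
mat 1.57 160 [ 0.71  0.09 -0.51  0.   -0.98  2.43]
```

View pics/ov1.png

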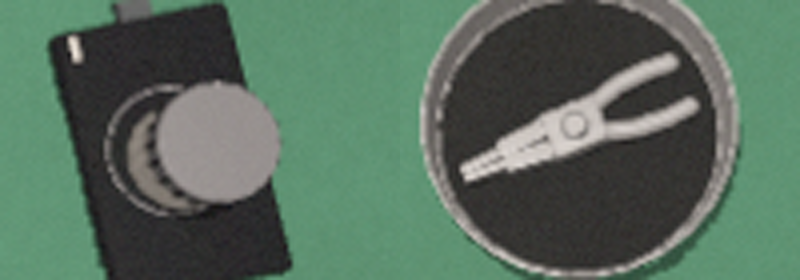

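The crop shows the pot lid at about (529,211) and the pliers' pivot at about (333.8,146.3), with the nose toward lower left. I'll get the tray centre with holes filled, then start the lamp/pot swap.

```bash
cat >> m.py <<'E'
print("pivot",ray("top",[333.5,146],17))
f=np.zeros_like(V);cv2.drawContours(f,[blob(red.astype(np.uint8),(70,140,205,265)).reshape(-1,1,2)],-1,1,-1)
for ang in (6,10):
    k=np.zeros((51,51),np.uint8);a=np.radians(ang);d=22*np.array([-np.sin(a),-np.cos(a)])
    cv2.line(k,tuple(np.int32(25-d)),tuple(np.int32(25+d)),1,1)
    print("tray",ang,rect("top",blob(cv2.morphologyEx(f,cv2.MORPH_OPEN,k),(70,140,205,265)),30))
E
python3 m.py|tail -3
cat >> h.py <<'E'
ZT=170
def say(m):
    s=bot.read_state();print(m,"t%.1f"%s["t"],"w%.1f"%s["width"],"ff%.1f"%np.max(s["finger_force"]),np.round(s["tcp_pos"],1),"F",np.round(s["contact_force"],1),flush=True)
def pick(xy,th,z,opening,force):
    bot.move_gripper(opening)
    bot.move_ptp([*xy,ZT],q(th)); bot.line_to([*xy,z+25],200); bot.line_to([*xy,z],50)
    bot.move_gripper(0,force); say("grip"); bot.line_to([*xy,z+15],60); bot.line_to([*xy,ZT],200); say("lifted")
def place(xy,th,z,opening):
    """z: TCP height at which the thing just stands"""
    bot.move_ptp([*xy,ZT],q(th)); bot.line_to([*xy,z+20],180); f0=bot.read_state()["contact_force"][2]
    bot.line_to([*xy,z+3],40); zz=z+3
    while zz>z-2:
        zz-=.5; bot.line_to([*xy,zz],15)
        if bot.read_state()["contact_force"][2]-f0>2.5: break
    say("down"); bot.move_gripper(opening); bot.pause(.2)
    bot.line_to([*xy,z+20],60); bot.line_to([*xy,ZT],250); say("left")
E
python3 - <<'E'
from h import *
s=bot.read_state()["tcp_pos"]; bot.line_to([s[0],s[1],270],150)
j=bot.solve_ik([455,139,200],q(-1)); bot.move_joints(j)
pick((540,-390),-1.2,10+20,80,25)
E
```

```text
pivot [[676.97513732 -19.16555804  17.        ]]
tray 6 (array([547.98883, 367.76004], dtype=float32), np.float32(186.63701), np.float32(159.16486), np.float32(-1.3638741))
tray 10 (array([547.8802 , 368.27765], dtype=float32), np.float32(182.61923), np.float32(159.16486), np.float32(-1.363874))
grip t6.9 w56.9 ff25.0 [ 540.1 -390.1   30.2] F [ 0.4 -0.3  2. ]
lifted t8.1 w57.0 ff25.0 [ 539.2 -389.5  168.5] F [-0.7 -0.1 -1.4]
```

Run:
```python
import cv2
im=cv2.imread("pics/top0.png");cv2.imwrite("pics/tr.png",cv2.resize(im[155:260,75:205],None,fx=6,fy=5.6,interpolation=cv2.INTER_CUBIC))
```

```text
(no output)
```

View pics/tr.png

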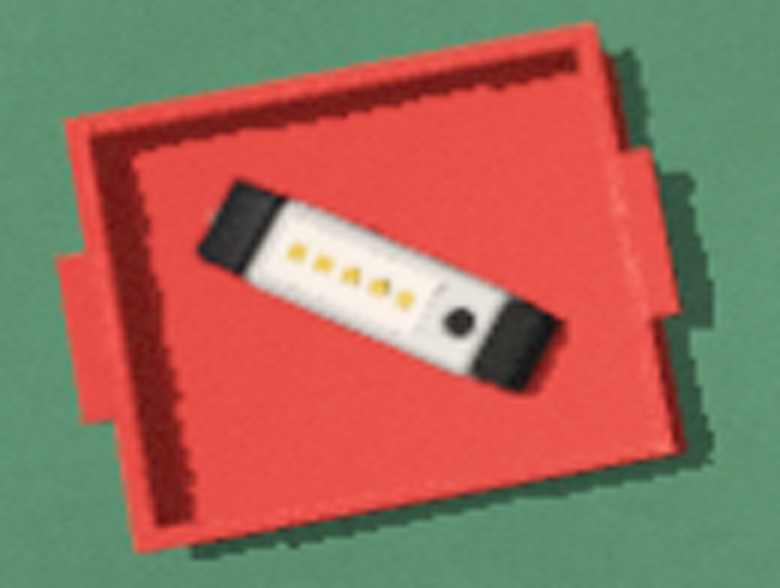

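The tray's rim corners in the crop are at (66,120), (597,24), (672,455) and (140,550). I'll cast those onto z=30.

Run:
```python
from h import *
c=np.array([(66,120),(597,24),(672,455),(140,550)])/[6,5.6]+[74.6,154.6]
P=ray("top",c,30)[:,:2];print(P,P.mean(0),[np.hypot(*(P[i]-P[i-1])) for i in range(4)])
place((455,139.5),-1.2,3+20,70)
pick((550,371),1.143,7,60,25)
```

```text
[[608.39042671 474.67580281]
 [644.8354592  300.32991562]
 [489.7496229  269.49469858]
 [455.16063807 441.4813277 ]] [549.53403672 371.49543618] [np.float64(156.78405947672084), np.float64(178.11436993014206), np.float64(158.12155840030562), np.float64(175.43032367952506)]
down t13.0 w57.0 ff25.0 [455.1 139.5  23.2] F [-0.8 -0.8  2.8]
left t14.8 w70.1 ff0.0 [454.7 139.4 170. ] F [ 0.4  0.2 -1.4]
grip t19.2 w33.6 ff25.0 [550.  371.1   7.1] F [-0.9 -0.4  1.3]
lifted t20.5 w33.8 ff25.0 [549.2 370.4 168.5] F [-0.5 -0.6 -1.8]
```

Run:
```python
from h import *
place((543.2,-385),0.208,12,56)
pick((455,139.5),-1.2,3+20,80,25)
place((549.5,371.5),-1.2+.0,5+20,70)
pick((458,-144.3),-1.2,10+20,70,40)
place((455,139.5),-1.2,3+20,60)
cv2.imwrite("pics/top1.png",bot.camera("top")[:,:,::-1])
```

```text
down t26.4 w33.7 ff25.0 [ 543.3 -385.1   12.1] F [-1.7  1.   5.5]
left t28.4 w56.0 ff0.0 [ 542.9 -384.7  169.9] F [-0.1  0.3 -2.3]
grip t33.1 w57.0 ff25.0 [455.1 139.6  23.2] F [-0.9  0.2  2.9]
lifted t34.3 w56.9 ff25.0 [454.2 139.1 168.8] F [-0.8  0.5 -2.2]
down t38.2 w57.0 ff25.0 [549.6 371.5  25.2] F [-1.4 -0.3  1.4]
left t40.0 w70.0 ff0.0 [549.3 371.4 170.2] F [-0.5 -0.7  0.4]
grip t44.0 w46.4 ff40.0 [ 458.6 -144.3   30.3] F [ 1.5 -0.1  1.7]
lifted t45.2 w46.5 ff40.0 [ 457.  -144.1  168.8] F [ 0.   0.1 -2.9]
down t49.3 w46.5 ff40.0 [455.1 139.5  23.3] F [-2.6 -0.3  3.3]
left t51.1 w60.0 ff0.0 [454.7 139.4 170. ] F [-0.9  0.  -0.1]
```

View pics/top1.png

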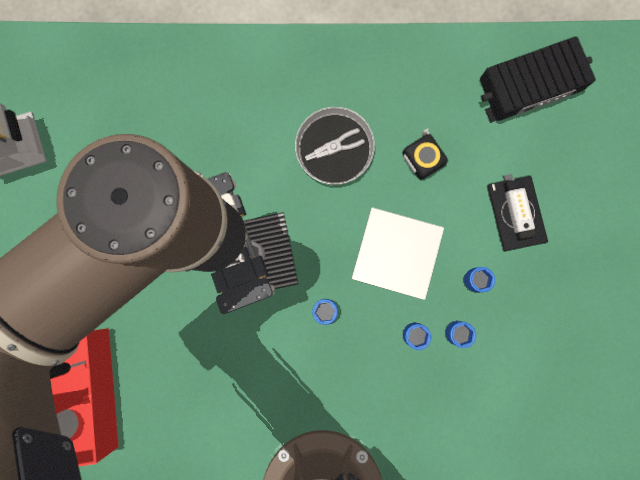

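The lamp sits along the pad at (519,205), and the tile is empty. Next are the pliers and the socket.

Run:
```python
from h import *
pick((677.3,-19.1),-1.154,6.5,46,30)
place((461,-148.4),-0.272,11.5,46)
pick((455,139.5),-1.2,3+20,70,40)
place((676,-20.9),-1.2,5+20,62)
bot.move_ptp([500,200,300],q(-.5)); bot.move_joints([1.604,0.359,0.012,0,-1.224,-0.288])
say("home")
for n in("top","scene"): cv2.imwrite(f"pics/{n}2.png",bot.camera(n)[:,:,::-1])
im=cv2.imread("pics/top2.png");H,S,V=cv2.split(cv2.cvtColor(im,cv2.COLOR_BGR2HSV))
red=((H<8)|(H>172))&(S>120)
for k,m,roi,z in (("lamp",(S<90)&(V>100),(500,182,540,240),21),("pot",(S<60)&(V>95)&(V<190),(105,180,170,235),51),):
    print(k,rect("top",blob(m.astype(np.uint8),roi),z))
```

```text
grip t54.7 w23.9 ff30.0 [677.4 -19.1   6.5] F [ 0.2 -0.7  0.1]
lifted t56.0 w23.9 ff30.0 [676.3 -19.1 168.4] F [ 0.   0.3 -1.8]
down t60.3 w23.6 ff30.0 [ 461.  -148.4   11.4] F [-2.2  1.6  6.3]
left t62.3 w46.0 ff0.0 [ 460.6 -148.3  169.9] F [ 0.4 -0.2 -0.8]
grip t66.2 w46.5 ff40.0 [455.1 139.6  23.2] F [ 0.1 -0.1  1.6]
lifted t67.4 w46.5 ff40.0 [454.1 139.1 168.7] F [ 0.  -0.9 -3.5]
down t71.7 w46.3 ff40.0 [676.1 -20.9  25.3] F [-3.9  0.6  5.4]
left t73.5 w61.6 ff0.0 [675.7 -20.8 170.2] F [ 1.2  0.9 -0.2]
home t76.8 w62.0 ff0.0 [171.3 652.9 226.8] F [ 0.1 -0.3  0.2]
lamp (array([ 546.8053 , -386.47083], dtype=float32), np.float32(86.39349), np.float32(56.02058), np.float32(0.10731578))
pot (array([548.85974, 369.0179 ], dtype=float32), np.float32(55.282658), np.float32(54.020203), np.float32(0.046165943))
```

View pics/top2.png

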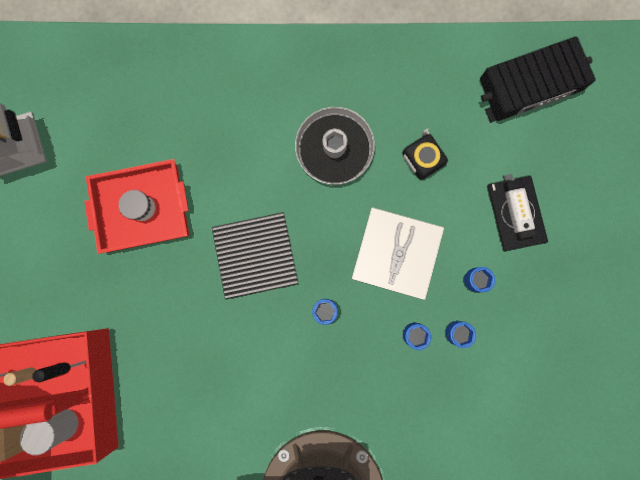

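View pics/scene2.png

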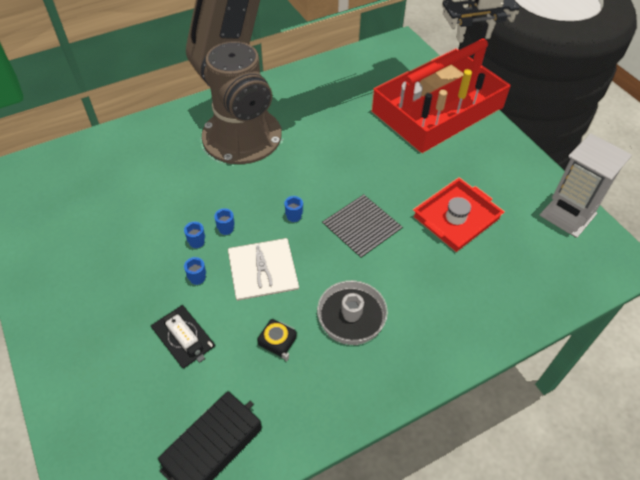

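Everything is in its place and the tape hasn't moved. One close crop will check how well the lamp and pliers are centred.

Run:
```python
from h import *
im=cv2.imread("pics/top2.png");c=[]
for (x0,y0,z,p,yaw,L,W) in((480,168,32,(543.2,-385),.208,60,17),(350,205,20,(461,-148.4),-.272,62.5,18)):
    R=np.array([[np.cos(yaw),-np.sin(yaw)],[np.sin(yaw),np.cos(yaw)]])
    B=np.array([(L,W),(-L,W),(-L,-W),(L,-W),(0,0)])@R.T+p
    k=cv2.resize(im[y0:y0+100,x0:x0+75 if z==32 else x0+100],None,fx=4.5,fy=4.5,interpolation=cv2.INTER_CUBIC)
    u=np.int32((proj("top",np.c_[B,np.full(5,z)])-[x0,y0]+.5)*4.5)
    cv2.polylines(k,[u[:4]],True,(255,0,255),1);cv2.circle(k,tuple(int(v) for v in u[4]),3,(255,0,255),-1);c.append(k)
cv2.imwrite("pics/chk.png",np.hstack(c))
```

```text
(no output)
```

View pics/chk.png

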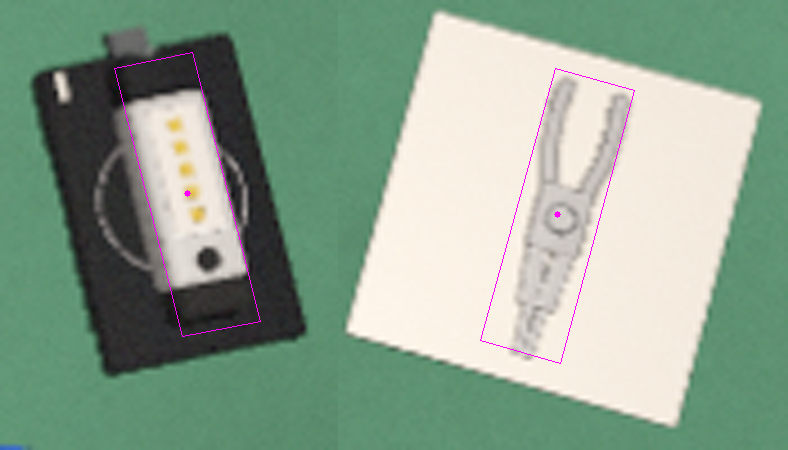

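Run:
```python
from h import *
print(ray("top",[517.5,213.1],10)); print(bot.close_job())
```

```text
[[ 541.80065199 -386.73520994   10.        ]]
the job is handed in; nothing more can be done
None
```

I handed the job in at about 77 s. The lamp is lengthwise on the pad, the pliers flat on the tile, the pot upright in the tray and the socket upright in the dish, all within a few mm of centre by camera or placing position, and the tape measure was not touched.

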